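# Dress and fit the flash lamp

### The job

Take the flash lamp with the two side lugs and clean its end contact on the sprung stone: keep it upright, press lightly so that the stone sinks a few millimetres without bottoming, and draw it slowly in one stroke from beside the raised stop to the open end. Then push the lamp into the bayonet socket, lugs through the notches, and twist it a quarter turn clockwise (from above) against the return spring. Finish while still gripping it there fully turned, as it springs back if let go, and leave the other things where they are.

Things in the scene. Friction and masses are not known exactly. Their poses are not given: they have to be found in the camera images.
- lamp: Bayonet flash lamp standing on the shelf, 80 to 170 g. Origin: centre of its flat underside (end contact); z up its axis. Steel base 32 mm diameter, z 0 to 34 mm, foot chamfered 4 mm. Two lugs along +x and -x, 8 mm wide (y), z 10 to 16 mm, reaching 22.5 mm from the axis. White collar above, then a glass dome 34 mm wide up to z 88 mm. A half turn makes no difference.
- lamp_collar (a point): Centre of the lamp's white ceramic collar, 51 mm above the lamp's underside; axes as the lamp's. The collar is 34 mm tall, 54 mm long in x (over the lugs) and 40 mm across its flat sides in y: grip it across y.
- stone_top (a point): Centre of the top face of the sprung dressing stone, a grey bar 110 mm (x) by 34 mm (y), its top 40 mm above the shelf when free. The point sinks with the stone. x runs along the stone from the raised stop to the open end. The lamp's centre is to travel at about y = 0 from x about -35 mm to +35 mm, at 50 mm/s or less.
- cradle_stop (a point): On the raised stop, the upright plate at the start end of the stone: middle of its inner face, at the height of the free stone's top (40 mm), 63 mm from the stone's centre. The plate is 52 mm wide, 8 mm thick and 58 mm tall. The dark steel cradle under the stone, fixed to the shelf, is 134 by 52 mm with its rim at 26 mm.
- stone (a joint): How far the stone is pressed down, m: 0 free, 0.010 bottomed. Spring: about 1 N to start, plus 0.7 N per mm. Right pressing all along is 0.001 to 0.0085: aim at about 0.0045.
- socket: Aluminium bayonet socket fixed to the shelf, open upward. Origin: centre of its 92 mm square foot, on the shelf; z its axis. Round housing 66 mm across; steel lip from z 36 to 42 mm (top) with a bore of 35 mm and two notches along +x and -x, 12 mm wide (y), reaching 25 mm from the axis, for the lugs. A half turn makes no difference. Stops block turning anticlockwise.
- plunger (a joint): How far the socket's brass spring plunger is pressed down, m, 0 to 0.016: about 2 N to start, plus 0.3 N per mm. Its free top, where the lamp's underside meets it, is 30 mm above the shelf. From 0.010 (lamp's underside at 20 mm, lugs touching the lip from below) to 0.016 (14 mm, bottomed) the lugs are under the lip and the lamp can turn: aim at 0.013.
- socket_mouth (a point): Centre of the socket's mouth, on its axis at the lip's top, 42 mm above the shelf; axes as the socket's.
- rotor (a joint): Angle of the sprung return ring in the socket, rad, 0 at rest, growing clockwise from above, end stop 1.50. The lugs meet its vanes after about 0.15 rad of turning and then drive it: 0.14 Nm at first, 0.28 Nm at the quarter turn, where it reads about 1.4. It turns the lamp back if let go; grip firmly.
- bearing: Bystander: bronze flange bearing, 52 mm flange, 28 mm tall, origin under its centre; leave alone.
- grille: Bystander: blue plastic fan grille, 120 mm square, 12 mm thick, lying flat, origin under its centre; leave alone.
- coin_plate: Bystander: chrome coin plate with a slot, 85 by 56 mm, 4 mm thick, lying flat, origin under its centre; leave alone.
- screw_lamp: Bystander: a pear-shaped glass lamp with a slim brass screw base and no lugs, 74 mm tall, 48 mm wide, origin under its centre; leave alone.
- screwdriver: Bystander: screwdriver 180 mm long, lying; leave alone.
There are look-alikes about, which are no part of the job. Leave any brown or purple look-alike of the lamp alone.

How it is judged:
By the outcome, as a careful person would: the job done as asked, in the order asked, and still so for the second after the job is handed in, while the arm keeps its last pose, push and grip.
It also fails if it takes over 54 s, if anything falls off the work surface, if the arm or the gripper's body presses on something with over 40 N, if the wrist force passes 120 N, or if a joint passes its speed limit or range.

### The arm

A 6-joint arm with a two-finger parallel gripper is mounted at the origin on the work surface. World frame = base frame: x ahead of the robot, y to its left, z up, the work surface at z = 0. Lengths are in m, angles in rad, forces in N, time in s.
With the tool pointing down it reaches from about 0.4 to 0.925 m from the base axis. Payload 3.4 kg.
Tool frame: the origin (TCP) lies on the centre line of the jaws, within the pads' length; the fingertips stand 11 mm ahead of it and the grasp point (between the pads) lies 8 mm behind it; y points along the fingers, z is the direction in which the jaws open and shut, and the axes are right-handed (so a half turn about y gives the same grasp; the last joint's range is limited). The gripper opens to 85 mm and grips with 20 to 120 N. Pads are 22 mm wide; open, the fingers measure 114 mm over their backs; the gripper's body (76 mm by 85 mm) begins 54 mm behind the grasp point. The pads swing forward as they close: fully open they stand 13 mm farther back than shut.
Start: joints at [-1.196, 0.307, 1.506, -0, 1.328, -0.073], TCP at [0.249, -0.518, 0.242] pointing down, gripper open.
Joint ranges: [-3.12, 3.12], [-1.05, 2.28], [0.14, 2.33], [-1.42, 4.57], [0.1, 2.73], [-2.68, 2.68]. Speed limits (rad/s): [2.57, 2.57, 3.14, 3.14, 3.14, 3.14].

### API

Orientations are given as [roll, pitch, yaw] about the fixed x, y, z axes, in that order (R = Rz(yaw) Ry(pitch) Rx(roll)).
In Python, from cell import status, vision, finish_job, finder gives the robot as it stands. The module is installed in compiled form; this text tells all that it offers.
- The arm moves only by the tool send_rows, never from a script. Its argument "motion" is text: rows parted by semicolons, each of 4 numbers parted by spaces: the shift along the world's x, y, z in m, then the turn about the world's z in rad. A call has 1 to 12 rows; each row shifts and turns the commanded pose from where the row before left it; what a row does not reach is not made up. A row lasts 1/12 s, in which the tool goes at most 41.7 mm and 7.16 degrees, less where a joint would pass 70% of its speed; a pose out of reach is approached as far as the arm can. A call is refused whole if a number of a shift passes 0.0417 or a number of a turn 0.125, either way. A call with a gripper value outside its range is refused whole. "gripper" is the finger opening in m, from 0 to 0.0854, set as the call begins (left out, the last holds). The fingers move at their own pace and stop on an object; "grip_force" is the grip in N (left out, the last holds). Time passes only in rows, so rows that do not move let the fingers close. It gives the time, the measured TCP pose, the force and the opening at its end, in the units of the state.
- status.state(): the state, without advancing time (a new reading comes with each control period).
- vision.camera(name): name is "scene" or "top" or "wrist"; returns the picture (480x640x3 uint8, red, green, blue); there is no depth.
- vision.get_calibration(name): a dict with "camera_matrix" (3x3 intrinsics, pixels), "distortion" ([k1, k2, p1, p2, k3] as OpenCV has them; the pictures are not rectified), "rvec" (rotation vector, rad) and "tvec" (3), from world to camera coordinates, as OpenCV has them. Camera axes: x right, y down, z forward; pixel columns grow to the right and rows downward; lengths in m; the calibration is good to about 2 mm. A picture is of the moment at which its call begins: read the wrist's pose just before it. get_calibration takes no time and is no camera call; for the wrist camera it gives the pose at the moment of the call.
- finish_job(): hands the job in, once; it reports no verdict.
Trained networks look in the newest picture that a camera, given by its name, has taken for a name from the list of things; names that differ only in an ending like _2 or _b are one class to them, and where a whole thing is asked for, a point or a joint stands for the part that bears it (a point fixed in the world has none). Each returns a list of dicts, best first, with "score" (0 to 1); they miss things now and then, are a little off and sometimes report something else, mostly with a low value. They report only what shows in the picture. A call takes as long as a camera call. They do not tell look-alikes from the thing itself.
- finder.look_for(camera, label): "at" ([x, y, z] in m, in world coordinates, good to about 4 mm: the middle of the surface that is visible of it).
The state is a dict: "clock": time; "joint_pos": joint angles; "qd": joint speeds; "tau": joint torques, N m; "tcp_pos": TCP position; "tool_rot": TCP orientation; "force": force on the tool from outside, world axes, zero at the start; "torque": the same for the moment, N m; "opening": finger opening in m.
Only numpy, scipy, OpenCV 4.12 (cv2) and the standard library are available. Lean on these libraries where they do the work, as an engineer would, in place of code of your own. Each camera call takes 0.05 s, during which the arm holds its last target. There are 200 camera calls.

## Working session

There is one attempt and no reset: what is moved stays moved. The work goes in short steps, Python scripts to look and compute and a tool call to move; the robot and the scene stay as the last step left them, time stands still between calls to the robot, and variables do not carry over. Pictures are saved under pics/ and viewed, on a budget of 10 in all, crops included, one or two more only if the job needs it, and the job is handed in when it is done.

Besides the shell and the picture viewer there is one more tool, called after "Request:" by a JSON object that holds its "op" and its "data". send_rows: Moves the arm, as the interface text tells. Its arguments: {"type":"object","properties":{"motion":{"type":"string"},"gripper":{"type":"number"},"grip_force":{"type":"number"}},"required":["motion"]}

```bash
mkdir -p pics; python3 - <<'E'
from cell import status, vision, finder
import cv2, numpy as np
for c in ("scene","top"):
    im=vision.camera(c); cv2.imwrite(f"pics/{c}0.png",im[:,:,::-1])
    for l in ("lamp","lamp_collar","stone_top","cradle_stop","socket","socket_mouth","screw_lamp"):
        print(c,l,[(np.round(d["at"],3).tolist(),round(d["score"],2)) for d in finder.look_for(c,l)])
s=status.state(); print(s)
for c in("scene","top"): print({k:np.round(v,3).tolist() for k,v in vision.get_calibration(c).items()})
E
```

```text
scene lamp [([0.437, 0.228, 0.057], 0.89), ([0.577, 0.347, 0.058], 0.71), ([0.539, 0.246, 0.063], 0.67)]
scene lamp_collar [([0.538, 0.25, 0.062], 0.94), ([0.581, 0.347, 0.059], 0.72), ([0.436, 0.224, 0.059], 0.67)]
scene stone_top [([0.59, -0.244, 0.038], 0.71)]
scene cradle_stop [([0.584, -0.244, 0.042], 0.96)]
scene socket [([0.627, 0.01, 0.013], 0.71), ([0.713, -0.391, 0.022], 0.55)]
scene socket_mouth [([0.538, 0.251, 0.058], 0.18)]
scene screw_lamp [([0.761, -0.16, 0.063], 0.75)]
top lamp [([0.561, 0.341, 0.065], 0.96), ([0.427, 0.227, 0.072], 0.73), ([0.524, 0.251, 0.07], 0.62)]
top lamp_collar [([0.424, 0.226, 0.067], 0.98), ([0.522, 0.253, 0.072], 0.86), ([0.562, 0.347, 0.07], 0.83)]
top stone_top [([0.571, -0.248, 0.037], 0.95)]
top cradle_stop [([0.571, -0.242, 0.039], 0.94)]
top socket [([0.607, 0.014, 0.007], 0.83)]
top socket_mouth [([0.607, 0.012, 0.01], 0.69)]
top screw_lamp [([0.739, -0.16, 0.06], 0.61)]
{'clock': 0.8, 'joint_pos': array([-1.19550942e+00,  3.06753156e-01,  1.50640559e+00,  9.83120119e-06,
        1.32842244e+00, -7.34936084e-02]), 'qd': array([-0.000
[... 174 characters left out ...]
3915939e-04,  1.39779286e-05]), 'tcp_pos': array([ 0.24945501, -0.51806187,  0.24232965]), 'tool_rot': array([-1.57078419e+00,  8.67616522e-06, -2.69281449e+00]), 'force': array([ 0.41554848,  0.98514333, -0.08109232]), 'torque': array([-0.01081709, -0.02735741, -0.03253826]), 'opening': 0.08539235933222816}
{'camera_matrix': [[568.863, 0.0, 330.885], [0.0, 568.863, 246.065], [0.0, 0.0, 1.0]], 'distortion': [-0.046, 0.0, 0.0, 0.0, 0.0], 'rvec': [1.758, 1.647, -0.749], 'tvec': [-0.045, -0.348, 1.668]}
{'camera_matrix': [[488.781, 0.0, 325.423], [0.0, 488.781, 234.335], [0.0, 0.0, 1.0]], 'distortion': [-0.104, 0.0, 0.0, 0.0, 0.0], 'rvec': [2.179, -2.171, 0.142], 'tvec': [-0.012, 0.575, 0.957]}
```

View pics/scene0.png

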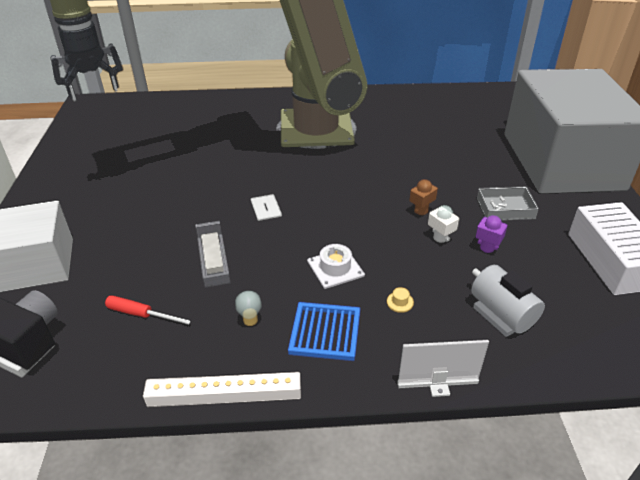

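View pics/top0.png

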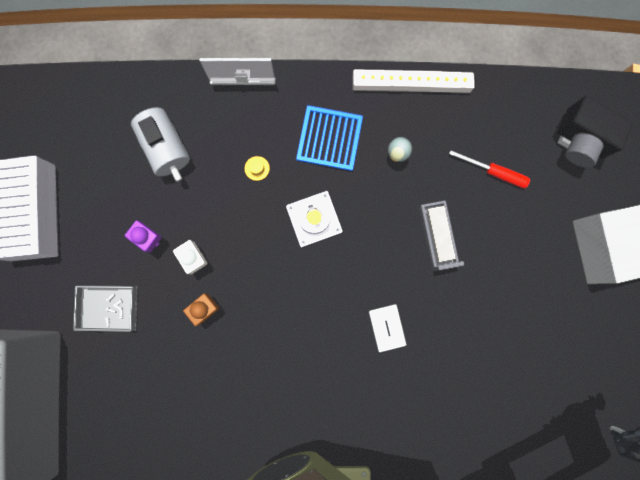

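The scene picture shows the white lamp at (443,225) between the brown (423,197) and purple (491,234) look-alikes. The stone is at (212,252) and the socket at (335,265). In the top picture the lamp is at (190,257), the stone at (440,235) with its stop plate at the lower end (447,267), and the socket at (314,218). The two cameras differ by about 18 mm in x, so I'll check both against the arm and the wrist camera.

```bash
cat > h.py <<'E'
from cell import status, vision, finder
import cv2, numpy as np
def cal(c):
    k=vision.get_calibration(c); return [np.asarray(k[n],float) for n in("camera_matrix","distortion","rvec","tvec")]
def proj(c,p,k=None):
    K,d,r,t=k or cal(c); return cv2.projectPoints(np.asarray(p,float).reshape(-1,3),r,t,K,d)[0].reshape(-1,2)
def ray(uv,z,k):
    K,d,r,t=k; R=cv2.Rodrigues(r)[0]; t=t.ravel()
    n=cv2.undistortPoints(np.asarray(uv,float).reshape(-1,1,2),K,d).reshape(-1,2)
    D=np.c_[n,np.ones(len(n))]@R; C=-R.T@t
    return C+D*((z-C[2])/D[:,2])[:,None]
E
python3 - <<'E'
from h import *
s=status.state(); print(proj("scene",[s["tcp_pos"],[0,0,0]]),proj("top",[s["tcp_pos"],[0,0,0]]))
K,d,r,t=cal("wrist"); R=cv2.Rodrigues(r)[0]; print(K,d,"C",-R.T@t.ravel(),"axes\n",R, s["tcp_pos"])
print("scene",ray([[443,240],[212,252],[335,248]],0.042,cal("scene"))); print("top",ray([[440,235],[314,218]],.04,cal("top")))
E
```

```text
[[ 94.09447023  95.26201535]
 [315.41541237 127.53982312]] [[635.8457265  418.36057808]
 [319.45450803 517.1785497 ]]
[[374.65664336   0.         321.5416831 ]
 [  0.         374.65664336 246.48299638]
 [  0.           0.           1.        ]] [-0.05737383  0.          0.          0.          0.        ] C [ 0.31284431 -0.48857058  0.3733794 ] axes
 [[ 4.34422252e-01 -9.00709190e-01  5.10865089e-04]
 [-8.65514024e-01 -4.17290089e-01  2.77045946e-01]
 [-2.49324650e-01 -1.20797085e-01 -9.60856536e-01]] [ 0.24945501 -0.51806187  0.24232965]
scene [[ 0.57731421  0.24789887  0.042     ]
 [ 0.58520837 -0.2427887   0.042     ]
 [ 0.58872861  0.01471471  0.042     ]]
top [[ 0.57397808 -0.24185519  0.04      ]
 [ 0.60709198  0.01333404  0.04      ]]
```

Request:
{"op": "send_rows", "data": {"motion": "0.03 0.025 0.004 0; 0.03 0.025 0.004 0; 0.03 0.025 0.004 0; 0.03 0.025 0.004 0; 0.03 0.025 0.004 0; 0.03 0.025 0.004 0; 0.03 0.025 0.004 0; 0.03 0.025 0.004 0; 0.03 0.025 0.004 0; 0.03 0.025 0.004 0; 0.02 0.02 0 0; 0 0 0 0"}}

```text
clock: 1.8
tcp_pos: [0.5737, -0.2439, 0.2824]
tool_rot: [-1.571, 0.004, -2.688]
force: [-0.4, -0.8, -0.5]
opening: 0.0853
```

```bash
python3 - <<'E'
from h import *
import pickle
k=cal("wrist"); im=vision.camera("wrist"); cv2.imwrite("pics/w_stone.png",im[:,:,::-1]); pickle.dump(k,open("k_stone.pkl","wb"))
for l in("stone_top","cradle_stop"): print(l,[(np.round(d["at"],4).tolist(),round(d["score"],2)) for d in finder.look_for("wrist",l)])
s=status.state();print(s["tcp_pos"],s["tool_rot"],s["clock"])
E
```

```text
stone_top [([0.5797, -0.2455, 0.0397], 0.85)]
cradle_stop [([0.5753, -0.2437, 0.0393], 0.81)]
[ 0.5691766  -0.2479408   0.28197032] [-1.57104034e+00 -1.19653646e-03 -2.69172214e+00] 1.95
```

View pics/w_stone.png

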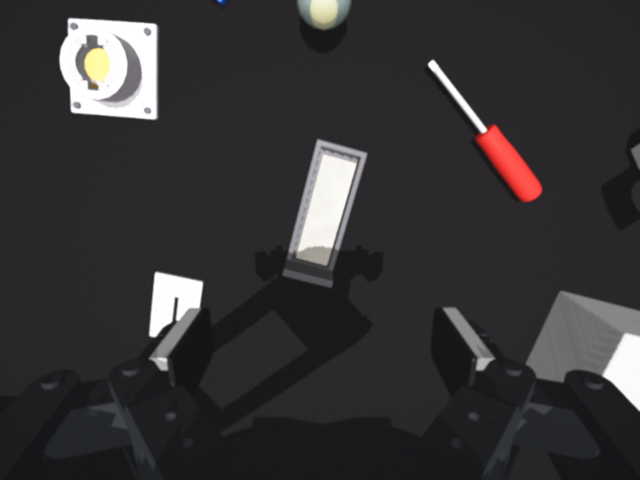

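The wrist view shows the stone from about (340,155) at the open end to (312,262), with the stop plate at (310,275). The socket is at the upper left (95,63). Next I'll segment the stone.

```bash
python3 - <<'E'
from h import *
import pickle
k=pickle.load(open("k_stone.pkl","rb")); im=cv2.imread("pics/w_stone.png"); g=im.min(2)
sub=np.zeros_like(g); sub[140:285,270:380]=g[140:285,270:380]
for th in(105,125,150):
    n,l,st,ce=cv2.connectedComponentsWithStats((sub>th).astype(np.uint8)); i=1+np.argmax(st[1:,4])
    ys,xs=np.nonzero(l==i); P=ray(np.c_[xs,ys],0.04,k)[:,:2]
    (c,(w,h),a)=cv2.minAreaRect((P*1000).astype(np.float32)); print(th,st[i],np.round(c,1),round(w,1),round(h,1),round(a,1)); 
    c0=P.mean(0); e=np.linalg.svd(P-c0,full_matrices=False)[2][0]; print(np.round(c0,4),"ang",np.degrees(np.arctan2(e[1],e[0])))
kt=cal("top"); im=cv2.imread("pics/top0.png"); g=im.min(2); sub=np.zeros_like(g); sub[203:264,425:458]=g[203:264,425:458]
ys,xs=np.nonzero(sub>150); P=ray(np.c_[xs,ys],0.04,kt)[:,:2]; c,(w,h),a=cv2.minAreaRect((P*1000).astype(np.float32)); print("top",c,w,h,a)
big=cv2.resize(cv2.imread("pics/w_stone.png")[125:300,255:395],None,fx=4,fy=4,interpolation=cv2.INTER_CUBIC)[:600]; 
sk=cv2.resize(cv2.imread("pics/w_stone.png")[0:140,40:180],None,fx=4,fy=4,interpolation=cv2.INTER_CUBIC)
c=np.hstack([big[:560],sk]); cv2.imwrite("pics/c1.png",cv2.resize(c,(800,400)))
E
```

```text
105 [ 289  140   78  125 5653] [ 581.3 -245.9] 121.8 50.5 11.0
[ 0.5845 -0.2443] ang -170.01607044444566
125 [ 289  140   78  125 5409] [ 581.3 -245.7] 121.0 49.9 10.9
[ 0.584  -0.2441] ang -169.82609135958478
150 [ 290  140   76  124 4709] [ 581.7 -245.9] 119.1 48.8 11.2
[ 0.5864 -0.2434] ang -169.7036534923261
top (576.7157592773438, -241.8007354736328) 129.28713989257812 49.14044189453125 10.653236389160156
```

```bash
python3 - <<'E'
from h import *
im=cv2.imread("pics/w_stone.png")
a=cv2.resize(im[130:290,270:390],(600*120//160,600),interpolation=cv2.INTER_CUBIC)
cv2.imwrite("pics/c2.png",a)
g=cv2.cvtColor(im,6); print(g[210,285:380:2]); print(g[140:285:3,327])
E
```

```text
[ 42  41  42  42  41  42  47 130 165 154 153 181 239 243 242 243 244 245
 245 245 245 246 247 248 249 249 250 251 251 160 111 165 151  70  42  42
  42  42  41  42  43  42  43  42  43  41  43  42]
[ 52 173 170 108 175 222 247 246 246 246 246 247 247 247 246 245 246 247
 248 247 246 244 245 246 246 247 248 248 246 243 243 244 245 246 247 245
 180 159 161 163 151 118  58  63  52  50  54  89  89]
```

View pics/c2.png

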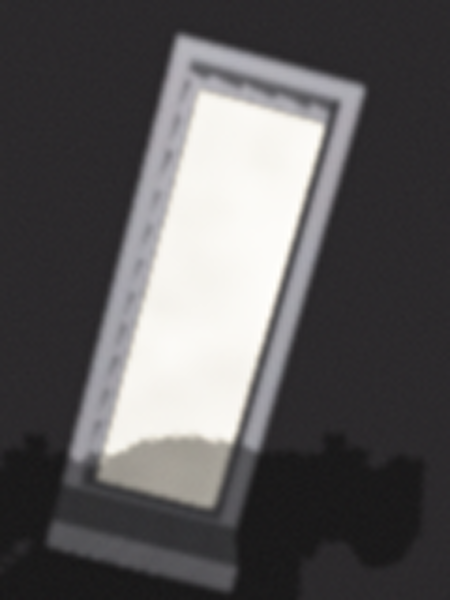

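The stone's top corners in the crop are (197,90) and (328,122) at the open end and (97,481) and (216,511) at the stop end. Those four give its pose.

```bash
python3 - <<'E'
from h import *
import pickle
k=pickle.load(open("k_stone.pkl","rb"))
uv=np.array([[197,90],[328,122],[216,511],[97,481]])/3.75+[269.6,129.6]
P=ray(uv,0.04,k)[:,:2]; print(np.round(P,4)); print(P.mean(0))
o=P[:2].mean(0);s=P[2:].mean(0);v=o-s;print("len",np.linalg.norm(v),"ang",np.degrees(np.arctan2(v[1],v[0])),"w",np.linalg.norm(P[0]-P[1]),np.linalg.norm(P[2]-P[3]))
uv=np.array([[180,35],[364,88]])/3.75+[269.6,129.6]; print("rim open end mid",ray(uv,.026,k).mean(0))
uv=np.array([[235,592],[47,548]])/3.75+[269.6,129.6]; print("stop outer top",ray(uv,.058,k))
# socket rough
print("socket",ray([[97,63]],.03,k))
E
```

```text
[[ 0.6257 -0.2203]
 [ 0.6334 -0.2545]
 [ 0.5247 -0.2756]
 [ 0.518  -0.2419]]
[ 0.57545934 -0.24808881]
len 0.11029739720628397 ang 11.169819289556772 w 0.03511303164490205 0.03439433830537681
rim open end mid [ 0.64088264 -0.23536714  0.026     ]
stop outer top [[ 0.51149909 -0.28762732  0.058     ]
 [ 0.50063262 -0.23644414  0.058     ]]
socket [[0.60888485 0.01358411 0.03      ]]
```

Request:
{"op": "send_rows", "data": {"motion": "0 0.04 0 0; 0 0.04 0 0; 0 0.04 0 0; 0 0.04 0 0; 0 0.04 0 0; 0 0.04 0 0; 0.02 0.02 0 0; 0 0 0 0; 0 0 0 0"}}

```text
clock: 2.7
tcp_pos: [0.5894, 0.0116, 0.2823]
tool_rot: [-1.57, -0.0, -2.692]
force: [-1.2, -1.7, 0.5]
opening: 0.0854
```

```bash
python3 - <<'E'
from h import *
import pickle
k=cal("wrist"); im=vision.camera("wrist"); cv2.imwrite("pics/w_sock.png",im[:,:,::-1]); pickle.dump(k,open("k_sock.pkl","wb"))
for l in("socket","socket_mouth"): print(l,[(np.round(d["at"],4).tolist(),round(d["score"],2)) for d in finder.look_for("wrist",l)])
s=status.state();print(s["tcp_pos"],s["tool_rot"],s["clock"])
u,v=proj("wrist",[[.607,.013,.042]],k)[0]; print(u,v); u,v=int(u),int(v)
cv2.imwrite("pics/c3.png",cv2.resize(im[max(v-60,0):v+60,max(u-60,0):u+60,::-1],(600,600),interpolation=cv2.INTER_CUBIC)); print(max(u-60,0),max(v-60,0))
E
```

```text
socket [([0.607, 0.0183, 0.0034], 0.95)]
socket_mouth [([0.6143, 0.0152, 0.0069], 0.8)]
[0.58872757 0.01009323 0.28216246] [-1.57056560e+00 -1.12943453e-03 -2.69491720e+00] 2.85
326.6153460163354 194.50945306568624
266 134
```

View pics/c3.png

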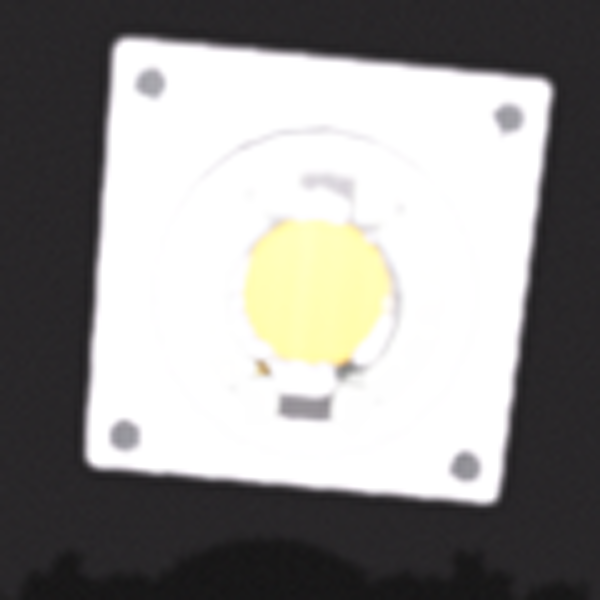

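The socket foot's corners in this crop are (115,38), (553,78), (497,504) and (87,468). The notches lie above and below the bore, near (327,187) and (304,405). The clipped whites hide the lip, so I'll stretch the contrast and work out the pose from the corners.

```bash
python3 - <<'E'
from h import *
import pickle
k=pickle.load(open("k_sock.pkl","rb")); im=cv2.imread("pics/w_sock.png")
f=lambda q:np.array(q)/5+[265.6,133.6]
for z in(.004,.008):
    P=ray(f([[115,38],[553,78],[497,504],[87,468]]),z,k)[:,:2]
    e1=P[3]-P[0];e2=P[2]-P[1];e3=P[1]-P[0]
    H=ray(f([[150,83],[509,118],[466,467],[125,435]]),z,k)[:,:2]
    print(z,P.mean(0),H.mean(0),[np.linalg.norm(e) for e in(e1,e2,e3)],[np.degrees(np.arctan2(e[1],e[0])) for e in(e1,e2,e3,H[3]-H[0],H[2]-H[1],H[1]-H[0])])
N=ray(f([[327,185],[304,407]]),.03,k)[:,:2];e=N[0]-N[1];print("notch",N,N.mean(0),np.degrees(np.arctan2(e[1],e[0])),np.linalg.norm(e))
print("bore/plunger", ray(f([[318,292]]),.030,k))
c=im[134:254,266:386].astype(float)
c=np.clip((c-215)*255/40,0,255).astype(np.uint8); cv2.imwrite("pics/c4.png",cv2.resize(c,(600,600),interpolation=cv2.INTER_CUBIC))
print([int(x) for x in c[60,28:98,0]])
E
```

```text
0.004 [0.60829923 0.01109432] [0.60790047 0.01101683] [np.float64(0.09365137181123244), np.float64(0.09389376594651407), np.float64(0.09326374745332534)] [np.float64(-159.36017272522903), np.float64(-159.76984552872733), np.float64(-69.2373343522705), np.float64(-159.40749157622648), np.float64(-159.59327121370077), np.float64(-69.61369337423712)]
0.008 [0.60873414 0.01138863] [0.60833928 0.0113119 ] [np.float64(0.09273609190214122), np.float64(0.09297611705469644), np.float64(0.09235225590077596)] [np.float64(-159.3601727252291), np.float64(-159.7698455287273), np.float64(-69.23733435227057), np.float64(-159.40749157622648), np.float64(-159.59327121370077), np.float64(-69.61369337423716)]
notch [[0.629189   0.01870867]
 [0.58621929 0.00292607]] [0.60770415 0.01081737] 20.168069397445013 0.045776487633512435
bore/plunger [[0.60898535 0.01083582 0.03      ]]
[255, 255, 248, 248, 255, 255, 255, 255, 255, 255, 255, 255, 255, 255, 255, 255, 248, 242, 255, 255, 178, 0, 0, 0, 0, 0, 0, 0, 0, 0, 0, 0, 0, 0, 0, 0, 0, 0, 0, 0, 0, 0, 0, 0, 0, 0, 0, 0, 19, 172, 121, 31, 153, 255, 255, 255, 255, 248, 248, 248, 248, 255, 255, 255, 255, 255, 255, 248, 255, 255]
```

View pics/c4.png

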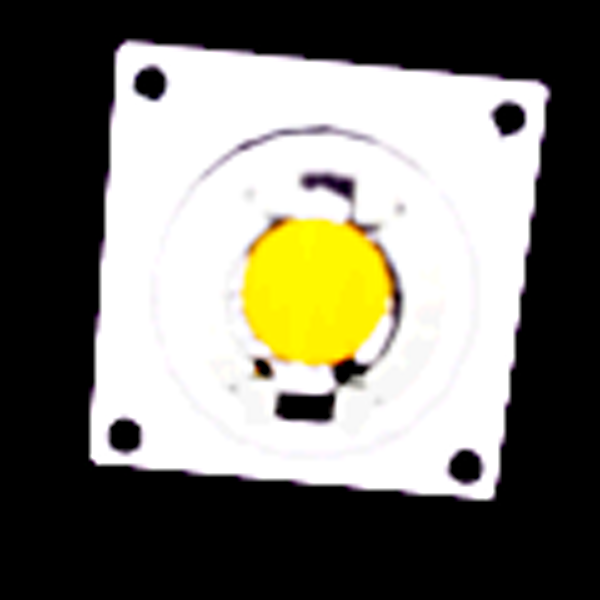

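The stretched crop confirms the notches along the foot's edges: socket centre about (0.6085, 0.0112), x axis at about 20.4°. Next is the lamp.

Request:
{"op": "send_rows", "data": {"motion": "-0.01 0.0375 0 0; -0.01 0.0375 0 0; -0.01 0.0375 0 0; -0.01 0.0375 0 0; -0.01 0.0375 0 0; -0.01 0.0375 0 0; 0 0 0 0; 0 0 0 0"}}

```text
clock: 3.52
tcp_pos: [0.5289, 0.2371, 0.2823]
tool_rot: [-1.57, -0.0, -2.691]
force: [0.6, 0.4, 0.6]
opening: 0.0854
```

```bash
python3 - <<'E'
from h import *
import pickle
k=cal("wrist"); im=vision.camera("wrist"); cv2.imwrite("pics/w_lamp.png",im[:,:,::-1]); pickle.dump(k,open("k_lamp.pkl","wb"))
for l in("lamp","lamp_collar"): print(l,[(np.round(d["at"],4).tolist(),round(d["score"],2)) for d in finder.look_for("wrist",l)])
s=status.state();print(s["tcp_pos"],s["tool_rot"],s["clock"])
u,v=proj("wrist",[[.525,.252,.06]],k)[0]; print(u,v); u,v=int(u),int(v)
x0,y0=max(u-100,0),max(v-100,0); print(x0,y0)
cv2.imwrite("pics/c5.png",cv2.resize(im[y0:y0+200,x0:x0+200,::-1],(600,600),interpolation=cv2.INTER_CUBIC))
E
```

```text
lamp [([0.5691, 0.3517, 0.0666], 0.97), ([0.5267, 0.2611, 0.0711], 0.9), ([0.4329, 0.2335, 0.0665], 0.74)]
lamp_collar [([0.5643, 0.3541, 0.0694], 0.89), ([0.5325, 0.255, 0.0678], 0.74), ([0.4289, 0.2355, 0.0642], 0.58)]
[0.52987738 0.23494203 0.28225306] [-1.56994140e+00 -4.60687516e-04 -2.69495034e+00] 3.6667
304.48448987136146 211.27376467795483
204 111
```

View pics/c5.png

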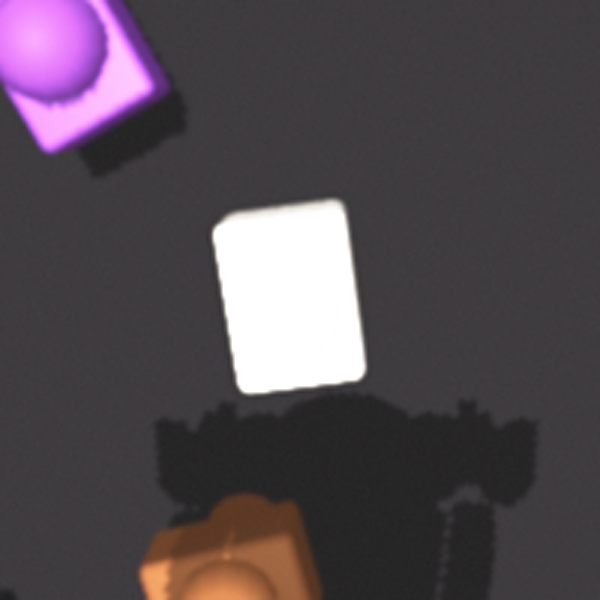

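The crop shows the white collar with corners near (240,395), (366,380), (345,199) and (214,215). Purple (80,70) and brown (230,560) are both clear of the fingers. For the later clockwise twist, joint 6 needs the half-turned grasp, so I'll compute the pose and then rotate.

```bash
cat >> h.py <<'E'
def lamp(im,k,guess,z=0.068,th=200,r=60):
    u,v=proj("wrist",[guess],k)[0].astype(int); g=im.min(2); m=np.zeros_like(g); m[v-r:v+r,u-r:u+r]=g[v-r:v+r,u-r:u+r]
    n,l,st,ce=cv2.connectedComponentsWithStats((m>th).astype(np.uint8)); i=1+np.argmax(st[1:,4]); ys,xs=np.nonzero(l==i)
    P=ray(np.c_[xs,ys],z,k)[:,:2]*1000; c,(w,h),a=cv2.minAreaRect(P.astype(np.float32))
    print("rect",np.round(c,1),round(w,1),round(h,1),"angle",round(a,1),"npx",len(xs)); return cv2.boxPoints((c,(w,h),a))
E
python3 - <<'E'
from h import *
import pickle
k=pickle.load(open("k_lamp.pkl","rb")); im=cv2.imread("pics/w_lamp.png")
for th in(120,200,250): lamp(im,k,[.527,.253,.068],th=th)
f=lambda q:np.array(q)/3+[203.7,110.7]
P=ray(f([[240,395],[366,380],[345,199],[214,215]]),.068,k)[:,:2]
print(P.mean(0),[ (round(np.linalg.norm(e),4),round(float(np.degrees(np.arctan2(e[1],e[0]))),2)) for e in(P[1]-P[0],P[2]-P[1],P[3]-P[2],P[0]-P[3])])
s=status.state(); print(s["joint_pos"].round(3))
E
```

```text
rect [525.7 256.3] 57.9 41.9 angle 33.4 npx 2716
rect [525.4 256.2] 56.6 40.8 angle 33.5 npx 2581
rect [524.6 255.7] 53.9 40.0 angle 33.3 npx 2418
[0.52576131 0.25576994] [(np.float64(0.0405), -57.15), (np.float64(0.0573), 32.42), (np.float64(0.0403), 122.67), (np.float64(0.0574), -147.74)]
[ 3.450e-01  2.860e-01  1.434e+00 -1.000e-03  1.422e+00  1.469e+00]
```

Request:
{"op": "send_rows", "data": {"motion": "0 0 0 0.12; 0 0 0 0.12; 0 0 0 0.12; 0 0 0 0.12; 0 0 0 0.12; 0 0 0 0.12; 0 0 0 0.12; 0 0 0 0.12; 0 0 0 0.12; 0 0 0 0.12; 0 0 0 0.12; 0 0 0 0.12"}}

```text
clock: 4.67
tcp_pos: [0.5302, 0.2345, 0.2823]
tool_rot: [-1.571, -0.001, -1.25]
force: [0.3, 0.2, -0.4]
opening: 0.0855
```

Request:
{"op": "send_rows", "data": {"motion": "0 0 0 0.12; 0 0 0 0.12; 0 0 0 0.12; 0 0 0 0.12; 0 0 0 0.12; 0 0 0 0.12; 0 0 0 0.12; 0 0 0 0.12; 0 0 0 0.12; 0 0 0 0.12; 0 0 0 0.12; 0 0 0 0.12"}}

```text
clock: 5.67
tcp_pos: [0.5302, 0.2345, 0.2823]
tool_rot: [-1.571, 0.0, 0.19]
force: [-0.0, 0.2, 0.5]
opening: 0.0852
```

Request:
{"op": "send_rows", "data": {"motion": "-0.0025 0.0105 0 0.12; -0.0025 0.0105 0 0.12; 0 0 0 0.12; 0 0 0 0.025; 0 0 0 0; 0 0 0 0; 0 0 0 0"}}

```text
clock: 6.25
tcp_pos: [0.5249, 0.2566, 0.2823]
tool_rot: [-1.571, 0.0, 0.569]
force: [-0.1, -1.4, -0.6]
opening: 0.0851
```

```bash
python3 - <<'E'
from h import *
k=cal("wrist"); im=vision.camera("wrist"); cv2.imwrite("pics/w_lamp2.png",im[:,:,::-1])
for th in(120,200,250): b=lamp(im,k,[.525,.255,.068],th=th)
print(b)
s=status.state();print(s["tcp_pos"],s["tool_rot"],s["clock"],s["joint_pos"].round(3))
E
```

```text
rect [522.5 254.6] 57.5 41.1 angle 33.4 npx 2671
rect [523.3 255.3] 55.3 40.7 angle 33.3 npx 2493
rect [523.9 255.4] 53.6 39.2 angle 33.5 npx 2262
[[490.75598 256.92474]
 [512.39636 224.26942]
 [557.1008  253.89468]
 [535.46045 286.55   ]]
[0.52483361 0.2569053  0.28232074] [-1.57090565e+00  5.00668098e-05  5.69809265e-01] 6.3 [ 0.383  0.293  1.424 -0.     1.425 -1.758]
```

Request:
{"op": "send_rows", "data": {"motion": "-0.0005 -0.0013 -0.035 0.013; 0 0 -0.035 0; 0 0 -0.035 0; 0 0 -0.035 0; 0 0 -0.03 0; 0 0 -0.03 0; 0 0 -0.025 0; 0 0 -0.0133 0; 0 0 0 0; 0 0 0 0"}}

```text
clock: 7.13
tcp_pos: [0.5237, 0.2562, 0.0434]
tool_rot: [-1.57, 0.002, 0.584]
force: [-0.5, 0.2, -0.3]
opening: 0.0855
```

Request:
{"op": "send_rows", "data": {"motion": "0 0 0 0; 0 0 0 0; 0 0 0 0; 0 0 0 0; 0 0 0 0; 0 0 0 0; 0 0 0 0; 0 0 0 0", "gripper": 0, "grip_force": 60}}

```text
clock: 7.8
tcp_pos: [0.5249, 0.2571, 0.0455]
tool_rot: [-1.571, -0.003, 0.585]
force: [-0.8, -0.2, 6.2]
opening: 0.0395
```

Request:
{"op": "send_rows", "data": {"motion": "0 0 0 0; 0 0 0 0; 0 0 0 0", "grip_force": 80}}

```text
clock: 8.05
tcp_pos: [0.5249, 0.2571, 0.0456]
tool_rot: [-1.571, -0.003, 0.585]
force: [-0.7, 0.1, 6.4]
opening: 0.0391
```

Request:
{"op": "send_rows", "data": {"motion": "0 0 0.01 0; 0 0 0.03 0; 0 0 0.03 0; 0 0 0.03 0; 0 0 0.03 0; 0 0 0 0; 0 0 0 0; 0 0 0 0"}}

```text
clock: 8.72
tcp_pos: [0.5232, 0.2563, 0.1739]
tool_rot: [-1.571, 0.001, 0.585]
force: [0.9, 0.3, -1.2]
opening: 0.0394
```

```bash
python3 - <<'E'
from h import *
k=cal("wrist"); s=status.state(); im=vision.camera("wrist"); cv2.imwrite("pics/w_held.png",im[:,:,::-1])
print(s["tcp_pos"],s["tool_rot"],s["clock"],s["force"],s["torque"],s["opening"],s["joint_pos"].round(3))
E
```

```text
[0.52321281 0.2563469  0.17392447] [-1.57070313e+00  6.80634563e-04  5.85242292e-01] 8.7167 [ 0.87995543  0.28094652 -1.20556663] [0.01356125 0.03108752 0.00266222] 0.03937766518535252 [ 0.383  0.376  1.584 -0.     1.182 -1.773]
```

View pics/w_held.png

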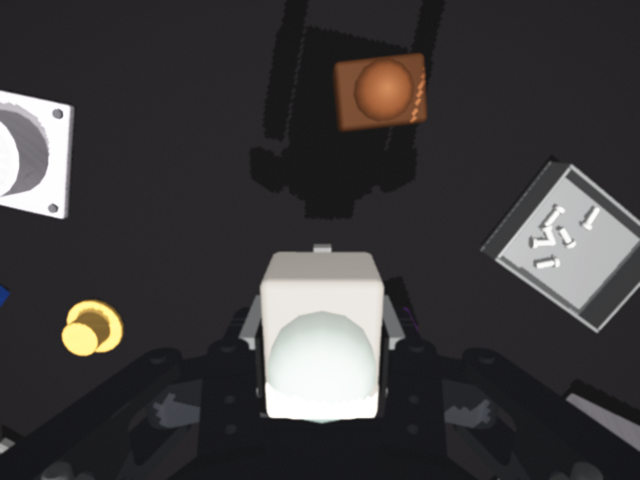

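The picture shows the lamp held squarely: the collar's top face runs from row 295 to row 417, its front face starts at row 253, and the front lug tip is at (321,246). I'll measure the lamp's offset in the tool frame and work out the stroke.

```bash
python3 - <<'E'
from h import *
k=cal("wrist"); s=status.state(); T=s["tcp_pos"]; y=s["tool_rot"][2]; R=np.array([[np.cos(y),np.sin(y)],[-np.sin(y),np.cos(y)]])
im=cv2.imread("pics/w_held.png"); g=cv2.cvtColor(im,6)
print("col321",g[240:300:2,321]," ",g[405:425,285]); print("row350",g[350,255:275],g[350,375:395])
dz=T[2]-.0456
for n,uv,z in(("front top",[321,295],.068),("rear top",[321,417],.068),("front low",[321,253],.034),("lug tip",[321,245],.016),("left",[263,300],.068),("right",[382,300],.068)):
    print(n,np.round(R@(ray([uv],z+dz,k)[0,:2]-T[:2])*1000,1))
a=np.radians(11.17); S=np.array([.5755,-.248]); e=np.array([np.cos(a),np.sin(a)])
print("start",S-.035*e,"end",S+.035*e)
E
```

```text
col321 [ 41  42  90 115 176 191 166 152 152 154 154 156 156 156 156 156 157 158
 157 168 193 215 224 227 231 233 233 233 233 233]   [255 255 255 255 255 255 255 255 255 255 255 255 238 115  34  21  23  26
  24  25]
row350 [ 46  43  42  42  38  30  22  32  91 163 202 214 220 224 225 218 205 201
 203 208] [227 224 220 210 175 101  37  21  28  40  44  43  44  45  50  58  60  57
  53  41]
front top [-23.8  -1. ]
rear top [22.9 -1. ]
front low [-27.2  -1.1]
lug tip [-25.5  -1.1]
left [-22.1 -19.4]
right [-22.1  18.2]
start [ 0.54116301 -0.25478022] end [ 0.60983699 -0.24121978]
```

Request:
{"op": "send_rows", "data": {"motion": "0.0014 -0.0393 0 -0.076; 0.0014 -0.0393 0 -0.076; 0.0014 -0.0393 0 -0.076; 0.0014 -0.0393 0 -0.076; 0.0014 -0.0393 0 -0.076; 0.0014 -0.0393 0 -0.076; 0.0014 -0.0393 0 -0.076; 0.0014 -0.0393 0 -0.076; 0.0014 -0.0393 0 -0.076; 0.0014 -0.0393 0 -0.076; 0.0014 -0.0393 0 -0.076; 0.0014 -0.0393 0 -0.076"}}

```text
clock: 9.77
tcp_pos: [0.5391, -0.2163, 0.1719]
tool_rot: [-1.57, 0.004, -0.331]
force: [0.9, -0.0, -0.3]
opening: 0.0389
```

Request:
{"op": "send_rows", "data": {"motion": "0.0014 -0.0393 0 -0.076; 0 0 -0.02 0; 0 0 -0.02 0; 0 0 -0.02 0; 0 0 0 0; 0 0 0 0; 0 0 0 0; 0 0 0 0"}}

```text
clock: 10.43
tcp_pos: [0.5429, -0.2544, 0.1149]
tool_rot: [-1.571, -0.002, -0.402]
force: [0.8, 0.4, -0.8]
opening: 0.0385
```

```bash
python3 - <<'E'
from h import *
k=cal("wrist"); s=status.state(); im=vision.camera("wrist"); cv2.imwrite("pics/w_st2.png",im[:,:,::-1])
print(s["tcp_pos"],s["tool_rot"],s["clock"],s["force"],s["joint_pos"].round(3))
a=np.radians(11.17); S=np.array([.5755,-.248]); e=np.array([np.cos(a),np.sin(a)])
d=s["tcp_pos"][:2]-S; print("along",d@e,"across",d@[-e[1],e[0]])
E
```

```text
[ 0.54293061 -0.25437847  0.1148513 ] [-1.57096603e+00 -1.50328271e-03 -4.02312410e-01] 10.4333 [ 0.77544386  0.40982022 -0.82356098] [-0.509  0.458  1.618 -0.     1.064 -1.677]
along -0.033188065246345086 across 5.1725580962703275e-05
```

View pics/w_st2.png

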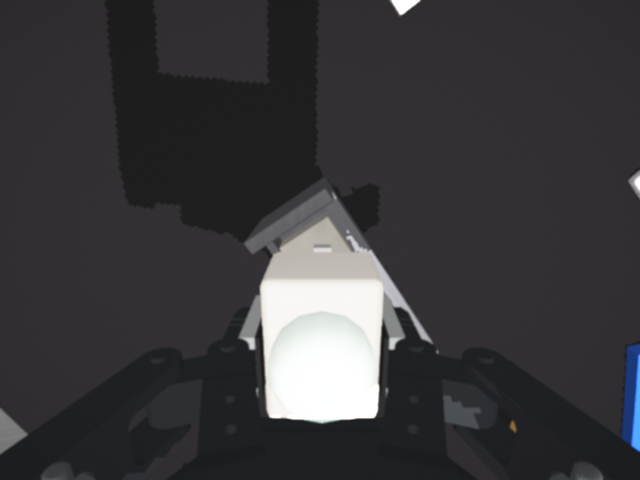

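The lamp hangs over the stone beside the stop plate, which runs from (290,215) to (325,185). The lug is at (322,246), clear of the plate. Next I'll lower it to just above the stone.

Request:
{"op": "send_rows", "data": {"motion": "-0.0015 -0.0003 -0.01 0; 0 0 -0.01 0; 0 0 -0.0065 0; 0 0 0 0; 0 0 0 0; 0 0 0 0; 0 0 0 0"}}

```text
clock: 11.07
tcp_pos: [0.5409, -0.2547, 0.0877]
tool_rot: [-1.571, -0.0, -0.403]
force: [-0.7, -0.6, -0.6]
opening: 0.039
```

Request:
{"op": "send_rows", "data": {"motion": "0 0 -0.002 0; 0 0 -0.002 0; 0 0 -0.002 0; 0 0 0 0; 0 0 0 0; 0 0 0 0; 0 0 0 0"}}

```text
clock: 11.65
tcp_pos: [0.5411, -0.2548, 0.0819]
tool_rot: [-1.571, -0.001, -0.403]
force: [0.3, 0.0, 1.1]
opening: 0.0389
```

Request:
{"op": "send_rows", "data": {"motion": "0 0 -0.001 0; 0 0 -0.0005 0; 0 0 0 0; 0 0 0 0; 0 0 0 0; 0 0 0 0"}}

```text
clock: 12.15
tcp_pos: [0.5411, -0.2548, 0.0802]
tool_rot: [-1.571, -0.001, -0.403]
force: [2.3, -1.3, 2.8]
opening: 0.0391
```

```bash
python3 - <<'E'
from h import *
F=[]
for i in range(8):
    vision.camera("scene"); s=status.state(); F.append(np.r_[s["force"],s["tcp_pos"]])
print(np.mean(F,0).round(4),np.std(F,0).round(4)); 
E
```

```text
[ 2.0338 -1.2638  2.732   0.5411 -0.2548  0.0802] [0.2738 0.3211 0.5064 0.     0.     0.    ]
```

Request:
{"op": "send_rows", "data": {"motion": "0.00294 0.00058 0 0; 0.00294 0.00058 0 0; 0.00294 0.00058 0 0; 0.00294 0.00058 0 0; 0.00294 0.00058 0 0; 0.00294 0.00058 0 0; 0.00294 0.00058 0 0; 0.00294 0.00058 0 0; 0.00294 0.00058 0 0; 0.00294 0.00058 0 0; 0.00294 0.00058 0 0; 0.00294 0.00058 0 0"}}

```text
clock: 13.55
tcp_pos: [0.5763, -0.2476, 0.08]
tool_rot: [-1.571, -0.0, -0.403]
force: [-3.5, -1.1, 3.1]
opening: 0.0391
```

Request:
{"op": "send_rows", "data": {"motion": "0.00294 0.00058 0 0; 0.00294 0.00058 0 0; 0.00294 0.00058 0 0; 0.00294 0.00058 0 0; 0.00294 0.00058 0 0; 0.00294 0.00058 0 0; 0.00294 0.00058 0 0; 0.00294 0.00058 0 0; 0.00294 0.00058 0 0; 0.00294 0.00058 0 0; 0.00294 0.00058 0 0; 0.00294 0.00058 0 0"}}

```text
clock: 14.55
tcp_pos: [0.6115, -0.2406, 0.08]
tool_rot: [-1.571, 0.0, -0.403]
force: [-4.1, 0.0, 3.5]
opening: 0.0391
```

Request:
{"op": "send_rows", "data": {"motion": "0 0 0 0; 0 0 0 0"}}

```text
clock: 14.72
tcp_pos: [0.6121, -0.2405, 0.0801]
tool_rot: [-1.57, -0.001, -0.403]
force: [-0.8, -0.0, 3.0]
opening: 0.0389
```

Request:
{"op": "send_rows", "data": {"motion": "0 0 0.02 0; 0 0 0.03 0; 0 0 0.01 0; -0.0005 0.036 0 0.1085; -0.0005 0.036 0 0.1085; -0.0005 0.036 0 0.1085; -0.0005 0.036 0 0.1085; -0.0005 0.036 0 0.1085; -0.0005 0.036 0 0.1085; -0.0006 0.0357 0 0.1085; 0 0 0 0; 0 0 0 0"}}

```text
clock: 15.72
tcp_pos: [0.6076, 0.0134, 0.1395]
tool_rot: [-1.571, -0.0, 0.36]
force: [0.1, 0.0, -0.0]
opening: 0.0388
```

```bash
python3 - <<'E'
from h import *
k=cal("wrist"); im=vision.camera("wrist"); cv2.imwrite("pics/w_so2.png",im[:,:,::-1]); vision.camera("wrist")
s=status.state();print(s["tcp_pos"],s["tool_rot"],s["clock"],s["force"],s["joint_pos"].round(3))
a=np.radians(20.4); e=np.array([np.cos(a),np.sin(a)]);n=np.array([-e[1],e[0]]); C=np.array([.6085,.0112])
for z in(.004,.006,.008):
  print(z,[proj("wrist",[np.r_[C+x*.046*e+y*.046*n,z]],k)[0].round(1).tolist() for x,y in((-1,-1),(-1,1))])
E
```

```text
[0.6078363  0.01082324 0.13964759] [-1.57135850e+00 -1.32843504e-04  3.56430590e-01] 15.8167 [-0.07592779 -0.22735006 -1.43728105] [-5.100e-02  4.420e-01  1.571e+00 -1.000e-03  1.129e+00 -1.978e+00]
0.004 [[254.7, 175.0], [385.3, 175.6]]
0.006 [[254.2, 175.3], [385.7, 175.9]]
0.008 [[253.7, 175.6], [386.2, 176.2]]
```

View pics/w_so2.png

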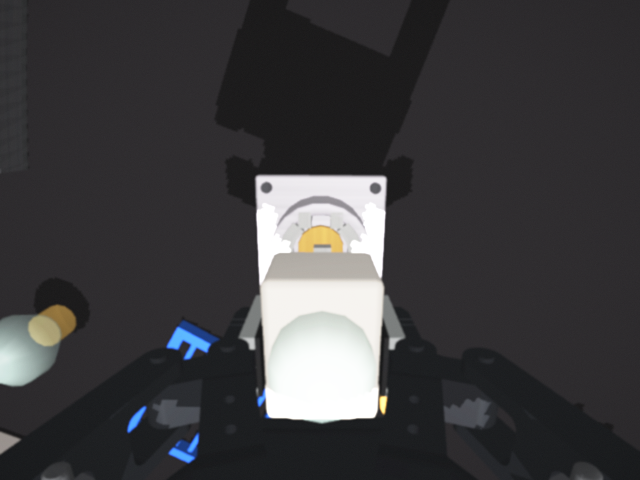

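The lamp is in line with the socket: the foot's edge is at (256..386,176), the near notch at (321,220), and the lug above it at (322,246). Going down in stages, watching the force.

Request:
{"op": "send_rows", "data": {"motion": "0.0007 0.0005 -0.02 0; 0 0 -0.02 0; 0 0 -0.006 0; 0 0 0 0; 0 0 -0.004 0; 0 0 -0.004 0; 0 0 -0.003 0; 0 0 0 0; 0 0 0 0; 0 0 0 0"}}

```text
clock: 16.65
tcp_pos: [0.6085, 0.0115, 0.0834]
tool_rot: [-1.571, -0.001, 0.357]
force: [0.4, 0.1, -0.0]
opening: 0.0388
```

Foot is at about 38 mm, inside the bore with no contact force. Continuing so the lugs pass the notches.

Request:
{"op": "send_rows", "data": {"motion": "0 0 -0.003 0; 0 0 -0.003 0; 0 0 -0.002 0; 0 0 0 0; 0 0 0 0; 0 0 0 0"}}

```text
clock: 17.15
tcp_pos: [0.6084, 0.0116, 0.0752]
tool_rot: [-1.571, -0.0, 0.357]
force: [0.2, 1.0, 0.7]
opening: 0.039
```

Request:
{"op": "send_rows", "data": {"motion": "0 0 -0.003 0; 0 0 -0.003 0; 0 0 0 0; 0 0 0 0; 0 0 0 0"}}

```text
clock: 17.57
tcp_pos: [0.6085, 0.0116, 0.0691]
tool_rot: [-1.571, -0.0, 0.357]
force: [-0.6, 0.6, 3.2]
opening: 0.039
```

Request:
{"op": "send_rows", "data": {"motion": "0 0 -0.003 0; 0 0 -0.003 0; 0 0 -0.0008 0; 0 0 0 0; 0 0 0 0; 0 0 0 0; 0 0 0 0", "grip_force": 120}}

```text
clock: 18.15
tcp_pos: [0.6085, 0.0116, 0.0624]
tool_rot: [-1.571, -0.0, 0.357]
force: [-0.6, 0.4, 4.8]
opening: 0.0385
```

```bash
python3 - <<'E'
from h import *
F=[]
for i in range(6):
    vision.camera("scene"); s=status.state(); F.append(np.r_[s["force"],s["tcp_pos"],s["torque"]])
print(np.mean(F,0).round(4),np.std(F,0).round(4)); 
E
```

```text
[-0.3482  0.469   4.7744  0.6085  0.0116  0.0623  0.1269  0.0458  0.0113] [0.1557 0.6481 0.5247 0.     0.     0.     0.0257 0.0216 0.0116]
```

Plunger depth is about 13 mm by both height and force. Twisting clockwise now.

Request:
{"op": "send_rows", "data": {"motion": "0 0 0 -0.065; 0 0 0 -0.065; 0 0 0 -0.065; 0 0 0 -0.065; 0 0 0 -0.065; 0 0 0 -0.065; 0 0 0 0; 0 0 0 0"}}

```text
clock: 19.12
tcp_pos: [0.6085, 0.0122, 0.0623]
tool_rot: [-1.57, -0.0, -0.032]
force: [-0.1, 3.3, 5.2]
opening: 0.0385
```

Request:
{"op": "send_rows", "data": {"motion": "0 0 0 -0.065; 0 0 0 -0.065; 0 0 0 -0.065; 0 0 0 -0.065; 0 0 0 -0.065; 0 0 0 -0.065; 0 0 0 -0.065; 0 0 0 -0.065; 0 0 0 -0.065; 0 0 0 0; 0 0 0 0"}}

```text
clock: 20.03
tcp_pos: [0.6084, 0.0121, 0.0623]
tool_rot: [-1.57, 0.0, -0.616]
force: [0.6, 3.6, 5.1]
opening: 0.0387
```

```bash
python3 - <<'E'
from h import *
s=status.state();print({k:np.round(v,4) for k,v in s.items()})
E
```

```text
{'clock': np.float64(20.0333), 'joint_pos': array([-5.0000e-02,  5.3050e-01,  1.6474e+00,  1.0000e-03,  9.6350e-01,
       -1.0049e+00]), 'qd': array([-0.0003, -0.0006, -0.0017,  0.0007, -0.0019, -0.0051]), 'tau': array([ -2.4474, -49.9322, -17.3573,  -1.0358,  -0.0659,   0.2699]), 'tcp_pos': array([0.6084, 0.0121, 0.0623]), 'tool_rot': array([-1.570e+00,  2.000e-04, -6.164e-01]), 'force': array([0.5952, 3.608 , 5.0793]), 'torque': array([ 0.6405, -0.0335,  0.1772]), 'opening': np.float64(0.0387)}
```

Request:
{"op": "send_rows", "data": {"motion": "0 0 0 -0.066; 0 0 0 -0.066; 0 0 0 -0.066; 0 0 0 -0.066; 0 0 0 -0.066; 0 0 0 -0.066; 0 0 0 -0.066; 0 0 0 -0.066; 0 0 0 -0.06; 0 0 0 0; 0 0 0 0; 0 0 0 0"}}

```text
clock: 21.03
tcp_pos: [0.6083, 0.012, 0.0623]
tool_rot: [-1.571, 0.001, -1.204]
force: [-0.9, 3.5, 5.2]
opening: 0.0388
```

```bash
python3 - <<'E'
from h import *
F=[]
for i in range(4):
    im=vision.camera("wrist"); s=status.state(); F.append(np.r_[s["force"],s["tcp_pos"],s["torque"],s["tool_rot"]])
print(np.mean(F,0).round(4),s["opening"],s["clock"]); cv2.imwrite("pics/w_end.png",im[:,:,::-1])
E
```

```text
[-4.6590e-01  3.6290e+00  5.1824e+00  6.0830e-01  1.2100e-02  6.2300e-02
  6.5710e-01  4.7100e-02  2.6220e-01 -1.5706e+00  7.0000e-04 -1.2041e+00] 0.03854978875680934 21.2333
```

View pics/w_end.png

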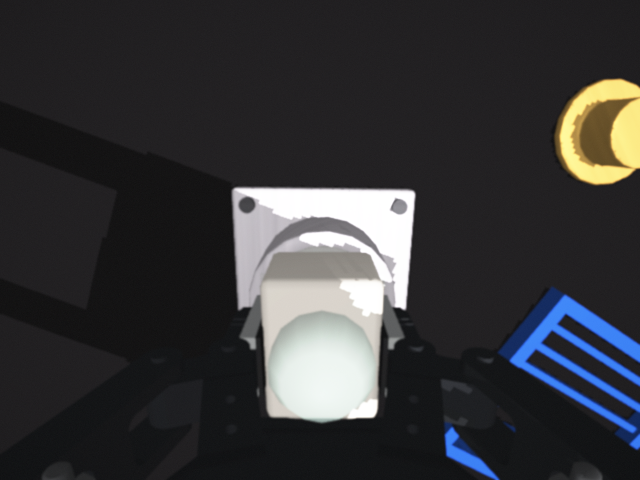

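The lamp is still square in the jaws and in line with the socket foot. The measured turn is 1.56 rad with about 0.26 Nm of return torque. I'll add a small margin, well short of the end stop, and hold.

Request:
{"op": "send_rows", "data": {"motion": "0 0 0 -0.02; 0 0 0 0; 0 0 0 0; 0 0 0 0; 0 0 0 0"}}

```text
clock: 21.65
tcp_pos: [0.6083, 0.0121, 0.0623]
tool_rot: [-1.571, 0.001, -1.224]
force: [-0.2, 4.3, 5.1]
opening: 0.0384
```

```bash
python3 - <<'E'
from h import *
from cell import finish_job
s=status.state();print(s["clock"],s["tcp_pos"],s["tool_rot"],s["force"],s["torque"],s["opening"])
if s["tool_rot"][2]<-1.2 and s["opening"]>.036 and abs(s["tcp_pos"][2]-.0623)<.002: print(finish_job())
E
```

```text
21.65 [0.60830176 0.01207296 0.06228562] [-1.57057597e+00  6.00046632e-04 -1.22392417e+00] [-0.15604704  4.25701393  5.11296984] [0.71257889 0.06089331 0.23974864] 0.03840868356013774
the job is handed in; nothing more can be done
None
```

The lamp is cleaned, seated in the bayonet socket and held fully turned, and I handed the job in at 21.7 s with the grip set to 120 N. No verdict was reported.

- **Cleaning stroke:** I gripped the white lamp across its collar and drew it along the stone from about x = -35 mm to +36.5 mm in one stroke at about 36 mm/s. At the start the stone had sunk about 4.0 mm by force and 5.4 mm by height. These disagree by about 1.4 mm, but both are within 1 to 8.5 mm. During and after the stroke the force stayed at about 3 N and the height did not change.
- **Insertion:** The lugs went through the notches without jamming. The plunger was down about 13 mm by both height and force.
- **Twist:** The last reading was a clockwise turn of 1.58 rad, with about 0.24–0.26 Nm of return torque. That is slightly under the 0.28 Nm expected at the quarter turn. The rotor angle itself could not be read directly. The opening was 38.4 mm and the last picture, taken just before a final 0.02 rad of turn, showed the lamp square in the jaws.
- **Side force:** About 4 N of side force remained on the tool in the turned position, well below the limits.
- **Other things:** The arm did not touch anything else on its path. I took no final overview picture to confirm the rest of the scene.

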